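Set out the labelling place round the tube rack

TASK

Set out the labelling place: lay the roll of tape flat on the bench midway between the foam tube rack and the carton, in line with their middles and touching neither, and lay the marker pen across the top of the roll, over its middle. Stand the small bottle upright on the robot's side of the rack, opposite the middle of that side with about 3 cm of clear bench between them, and put the timer, buttons up, on the middle of the carton's top. Do not tip the bottle over on the way, and leave the blue-capped conical tube and the steel forceps where they are.

Things in the scene. Friction and masses are not known exactly. Their poses are not given: they have to be found in the camera images.
- tube_rack: fixed anchor: cream foam tube rack, 4 x 5 holes in its top, 123 x 99 x 46 mm (x, y, z). Origin: centre of its underside, on the bench. Its x axis points away from the robot (0.1 to 0.3 rad to the left): its -x end, 61 mm from the origin, is the robot's side. Its y axis points to the carton, always on its left. A tall fixed white carboy stands close to its right: draw the arm in to swing past it
- carton: fixed anchor: cream and green closed cardboard carton, 75 x 125 x 70 mm (x, y, z), flat top 70 mm above the bench. Origin: centre of its underside, on the bench. Its x axis (the narrow way) points away from the rack, its long sides run away from the robot. Rack and carton stand about 232 mm apart, centre to centre, with about 145 mm of clear bench between them
- tape_roll: loose: roll of green paper tape lying flat on the bench, a ring of 96 mm outer and 54 mm inner diameter (the ring is 21 mm wide, mid-radius 37.5 mm), 18 mm high, 50 g. Origin: centre of its underside, on the bench; z up. Pick it by the ring, one finger in the hole
- marker: loose: slim marker pen, white with a black cap, lying flat on the bench, 142 mm long, 12 mm wide, 13 mm high, 15 g; it does not roll. Origin: middle of its length at its underside; y along its length, z up
- timer: loose: white digital timer, a low square case with three buttons on top, 68 x 64 x 19 mm (x, y, z; the straight sides are 16 mm high), 70 g, lying on the bench, buttons up. Origin: centre of its underside; z up
- small_bottle: loose: small round white screw-cap bottle with a blue cap, standing on the bench, 56 mm diameter, 110 mm high; the cap (46 mm diameter) is the top 30 mm and is the place to grip; 190 g. Origin: centre of its underside; z up
- conical_blue: bystander, loose: white conical tube with a blue cap, lying on the bench behind the gap between rack and carton, 117 mm long, 22 mm thick. Origin: underside, middle of its length; y along it. To be left alone
- forceps: bystander, loose: steel forceps lying on the bench at the front left, 129 mm long (along y), 17 mm wide, 9 mm high. Origin: underside, middle of its length. To be left alone
There are look-alikes about, which are no part of the job. Several things look just like the small_bottle: the one meant starts farthest to the robot's right.

How it is judged (in metres and radians):
At the end, for the whole second after the job is handed in: Roll flat between rack and carton, 5 mm clear of each, within 30 mm of their middle line; marker level on it, middles within 20 mm; bottle upright 14-47 mm before the rack, within 20 mm of its middle; timer flat on the carton within 15 mm of the middle; bystanders unmoved (20 mm); all at rest (x of tape_roll in the frame of tube_rack between -0.03 and 0.03 m and y of tape_roll in the frame of tube_rack above 0.102 m and x of tape_roll in the frame of carton below -0.0905 m and y of tape_roll in the frame of carton between -0.035 and 0.035 m and height (world z) of tape_roll between -0.004 and 0.006 m and angle between each of tape_roll, small_bottle, timer's own z axis and vertical below 0.1 rad and horizontal distance between marker and tape_roll below 0.02 m and z of marker in the frame of tape_roll between 0.013 and 0.034 m and angle between marker's own y axis and vertical between 1.42 and 1.72 rad and x of small_bottle in the frame of tube_rack between -0.1365 and -0.1035 m and y of small_bottle in the frame of tube_rack between -0.02 and 0.02 m and height (world z) of small_bottle between -0.004 and 0.006 m and x of timer in the frame of carton between -0.015 and 0.015 m and y of timer in the frame of carton between -0.02 and 0.02 m and z of timer in the frame of carton between 0.064 and 0.076 m and linear speed of each of tape_roll, marker, small_bottle, timer below 0.02 m/s and distance of each of conical_blue, forceps from where it was at the start of the episode below 0.02 m); the robot touches nothing.
It fails at once if the small bottle is tipped over (leans more than 0.7 rad) (angle between small_bottle's own z axis and vertical above 0.7 rad).
It also fails if it takes over 99 s, if anything falls off the work surface, if the arm or the gripper's body presses on something with over 40 N, if the wrist force passes 120 N, or if a joint passes its speed limit or range.

ROBOT

A 7-joint arm with a two-finger parallel gripper is mounted at the origin on a cart in front of the work surface, level with it; the furniture and walls round the work are solid. World frame = base frame: x ahead of the robot, y to its left, z up, the work surface at z = 0. Lengths are in mm, angles in degrees, forces in N, time in s.
With the tool pointing down it reaches from about 400 to 850 mm from the base axis. Payload 6.9 kg.
Tool frame: the origin (TCP) lies at the very end of the fingers, on their centre line; the grasp point (between the pads) lies bot.grip_point_offset behind it (bot.grip_point_offset is the distance from the TCP to the grasp point, in mm); z points along the fingers, y is the line along which they close (so a half turn about z gives the same grasp; the last joint's range is limited). The gripper opens to 85 mm and grips with 20 to 120 N. Pads are 22 mm wide; open, the fingers measure 114 mm over their backs; the gripper's body (76 mm by 85 mm) begins 54 mm behind the grasp point. The pads swing forward as they close: fully open they stand 13 mm farther back than shut.
Start: joints at [74.972, 29.078, -13.613, 85.955, 7.202, 65.827, -8.869], TCP at [224.697, -583.2, 231.275] pointing down, gripper open.
Joint ranges: [-176.47, 176.47], [-13.61, 117.27], [-81.72, 77.17], [0.22, 143.17], [-87.28, 267.28], [10, 112.55], [-165.47, 165.47]. Speed limits (degrees/s): [136.94, 136.94, 180, 180, 180, 180, 180].

INTERFACE

Orientations are given as a 3x3 rotation matrix whose columns are the frame's x, y, z axes.
In Python, from rig import bot gives the robot as it stands.
- The arm moves only by the tool play_rows, never from a script. Its argument "motion" is text: rows parted by semicolons, each of 7 numbers parted by spaces: the shift along the tool's x, y, z scaled (see below), then the turn, a rotation vector about the tool's x, y, z scaled (see below), then the opening, from -1 (shut) to 1 (fully open). A call has 1 to 5 rows; each row is the pose to reach, as a shift and turn from the pose commanded when the call began, along the tool's axes at that moment; what a row does not reach only later rows make up. The controller multiplies each number of a shift by 750 mm and each number of a turn by 90 degrees. A row lasts 1/12 s, in which the tool goes at most 41.7 mm and 7.16 degrees, less where a joint would pass 70% of its speed; a pose out of reach is approached as far as the arm can. A call with a number of a shift or a turn outside -1 to 1 is refused whole. A call with a gripper value outside its range is refused whole. The fingers move at their own pace and stop on an object; "newtons" is the grip in N (left out, the last holds). Time passes only in rows, so rows that repeat a pose let the fingers close. It gives the time, the measured TCP pose, the force, the opening and the grip force at its end, in the units of the state.
- bot.state(): the state, without advancing time (a new reading comes with each control period).
- bot.get_image(name): name is "scene" or "top" or "wrist"; returns the picture (400x640x3 uint8, red, green, blue); there is no depth.
- bot.calibration(name): a dict with "vfov" (degrees; the focal length in pixels is half the picture's height over the tangent of half this angle, whatever the lens; pixels are square), "cx", "cy" (the principal point, pixels), "origin" and "attitude" of the camera in the world. Camera axes: x right, y down, z forward; pixel columns grow to the right and rows downward; lengths in mm; the calibration is good to about 2 mm. A picture is of the moment at which its call begins: read the wrist's pose just before it. calibration takes no time and is no camera call; for the wrist camera it gives the pose at the moment of the call.
- bot.finish_job(): hands the job in; it is judged then, once.
The state is a dict: "time": time; "joint_pos": joint angles; "qd": joint speeds; "joint_efforts": joint torques, N m; "ee_pos": TCP position; "tcp_rot": TCP orientation; "wrist_force": force on the tool from outside, world axes, zero at the start; "torque": the same for the moment, N m; "width": finger opening in mm; "finger_force": force on a finger pad.
Only numpy, scipy, OpenCV 4.12 (cv2) and the standard library are available. Lean on these libraries where they do the work, as an engineer would, in place of code of your own. Each camera call takes 0.05 s, during which the arm holds its last target. There are 200 camera calls.

## Working session

There is one attempt and no reset: what is moved stays moved. The work goes in short steps, Python scripts to look and compute and a tool call to move; the robot and the scene stay as the last step left them, time stands still between calls to the robot, and variables do not carry over. Pictures are saved under pics/ and viewed, at most 14 in all, crops included, and the job is handed in when it is done.

Besides the shell and the picture viewer there is one more tool, called after "Emit:" in YAML: its name, and indented under it one key for each argument. play_rows: Moves the arm, as the interface text tells. Its arguments: {"type":"object","properties":{"motion":{"type":"string"},"newtons":{"type":"number"}},"required":["motion"]}

```bash
mkdir -p pics; ls
python3 - <<'E'
from rig import bot
import cv2
print(bot.grip_point_offset)
for n in ("scene","top"):
    im=bot.get_image(n); cv2.imwrite(f"pics/{n}0.png",im[:,:,::-1]); print(n,bot.calibration(n))
s=bot.state(); print(s)
E
```

```text
pics
18.700000000000003
scene {'vfov': 57.39116476443248, 'cx': 319.3970361673749, 'cy': 202.5978268158613, 'origin': array([-97.90804077, 679.64760149, 642.29491025]), 'attitude': array([[-0.51103886, -0.55748711,  0.65425332],
       [-0.85938692,  0.34654905, -0.37597591],
       [-0.01712914, -0.75439504, -0.65619716]])}
top {'vfov': 48.77695480605053, 'cx': 324.3917296312207, 'cy': 201.99840915661372, 'origin': array([ 347.8434904 ,  353.72932602, 1142.83173551]), 'attitude': array([[-0.02028982, -0.99002283,  0.13943862],
       [-0.99963526,  0.01760206, -0.02048194],
       [ 0.01782318, -0.13980334, -0.99001887]])}
{'time': 0.1, 'joint_pos': array([ 74.97113538,  29.12088725, -13.60919424,  86.00068816,
         7.20000434,  65.82796233,  -8.86895966]), 'qd': array([ 0.04473653, -0.04375025,  0.08078245, -0.15627664, -0.04654256,
        0.06982629, -0.00347336]), 'joint_efforts': array([-5.95311314e-03, -6.21842408e+01, -2.19564468e+00, -2.50210744e+01,
        1.22536308e-02,  7.79023947e-03,  3.52616360e-05]), 'ee_pos': array([ 224.51056027, -582.81436514,  230.52839976]), 'tcp_rot': array([[ 9.33121466e-01,  3.59560852e-01, -5.69507590e-04],
       [ 3.59561303e-01, -9.33120285e-01,  1.48422485e-03],
       [ 2.25006680e-06, -1.58973496e-03, -9.99998736e-01]]), 'wrist_force': array([-1.03327409,  0.12422114,  0.59062464]), 'torque': array([ 0.01813323,  0.06203989, -0.00535475]), 'finger_force': 0.0, 'width': 85.30114268573857}
```

View pics/scene0.png

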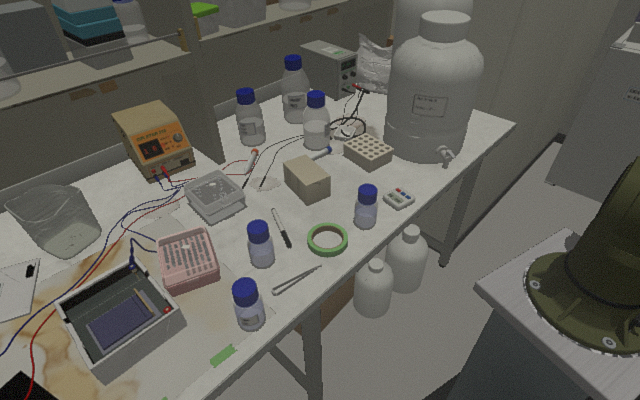

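View pics/top0.png

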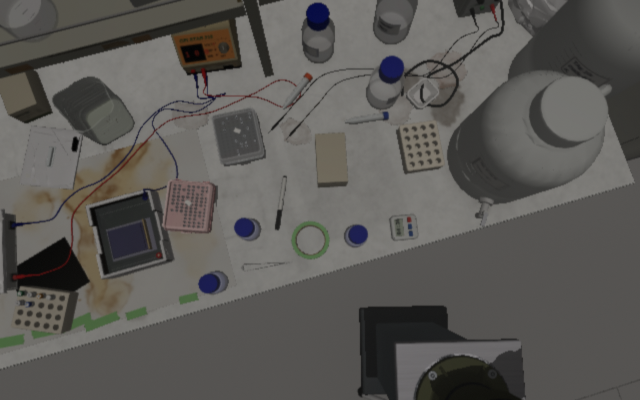

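Scene: rack about (420,147) in the top view, carton (331,158), roll (311,240), marker (280,203), timer (404,227), conical tube (368,118), forceps (264,265). Small-bottle candidates in the top view: (357,235), (246,229), (211,283). The image right is the robot's right, so (357,235) is meant. I'll confirm it in an enlarged crop.

Run:
```python
import cv2
im=cv2.imread("pics/top0.png")[105:285,205:455]
im=cv2.convertScaleAbs(im,alpha=1.5)
cv2.imwrite("pics/topc.png",cv2.resize(im,None,fx=3.2,fy=3.2,interpolation=cv2.INTER_CUBIC))
```

```text
(no output)
```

View pics/topc.png

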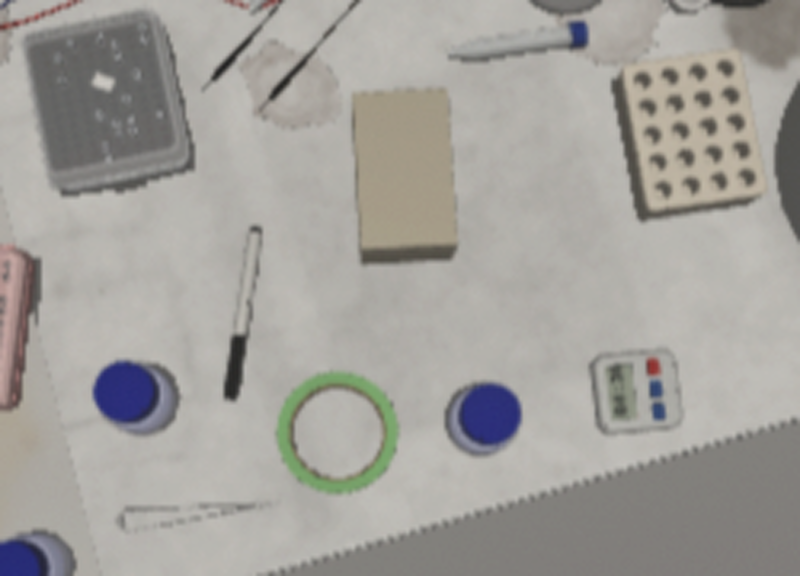

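The crop shows the rightmost small blue-capped bottle at crop (490,413), standing, and it fits the description. Now I'll measure.

```bash
cat > h.py <<'E'
import numpy as np
def ray(c,px,z,H=400):
    f=H/2/np.tan(np.radians(c['vfov']/2)); px=np.atleast_2d(px).astype(float)
    d=np.c_[(px-[c['cx'],c['cy']])/f,np.ones(len(px))]@np.array(c['attitude']).T
    o=np.array(c['origin']); return o+d*((z-o[2])/d[:,2])[:,None]
def proj(c,P,H=400):
    f=H/2/np.tan(np.radians(c['vfov']/2))
    q=(np.atleast_2d(P)-c['origin'])@np.array(c['attitude']); return q[:,:2]/q[:,2:]*f+[c['cx'],c['cy']]
E
python3 - <<'E'
from h import *; from rig import bot
np.set_printoptions(precision=1,suppress=True)
c=bot.calibration('top')
def m(p,z): return ray(c,np.array(p)/3.2+[205,105]-0.34,z)[:,:2]
def rect(p,z,n):
    q=m(p,z); e=np.roll(q,-1,0)-q; u=(e[1]-e[3])/2  # toward robot
    print(n,q.mean(0),'sides',np.linalg.norm(e,axis=1),'far dir deg',np.degrees(np.arctan2(-u[1],-u[0])),'perp',np.degrees(np.arctan2(*((e[2]-e[0])/2)[::-1])))
rect([(622,70),(738,50),(765,190),(648,213)],46,'rack')
rect([(352,94),(447,88),(456,245),(360,250)],70,'carton')
rect([(594,354),(674,349),(682,426),(602,434)],17,'timer')
t=m([(277,432),(398,432),(337,371),(337,493)],18);print('tape',t.mean(0),np.linalg.norm(t[0]-t[1]),np.linalg.norm(t[2]-t[3]))
t=m([(256,227),(231,398)],9);print('marker',t.mean(0),t[0]-t[1],np.linalg.norm(t[0]-t[1]))
t=m([(459,413),(521,413)],110);print('bottle',t.mean(0),np.linalg.norm(t[0]-t[1]))
print('others',m([(127,392),(22,565)],110),m([(518,43),(195,513)],8))
# scene cross-check
cs=bot.calibration('scene'); print(ray(cs,[(328,239)],9),ray(cs,[(367,191)],110),ray(cs,[(399,198)],17),ray(cs,[(281,228)],9))
E
```

```text
rack [644.8  79.2] sides [ 96.2 117.1  96.2 119. ] far dir deg 7.489739813400865 perp 99.74188932973654
carton [611.  313.2] sides [ 74.8 125.6  74.4 124.5] far dir deg 1.7560289421600368 perp 92.46782563008436
timer [438.7 127.4] sides [64.8 62.1 64.6 64.4] far dir deg 3.22923444130247 perp 93.54397514704894
tape [410.3 368.9] 96.13357343943987 96.76725422837217
marker [509.3 443.3] [139.5 -21.1] 141.07836841454213
bottle [416.8 255.6] 45.489561999839
others [[437.2 520.7]
 [314.2 595.2]] [[732.3 212.9]
 [348.8 482.9]]
[[409.8 366.6   9. ]] [[410.  261.1 110. ]] [[430.8 134.   17. ]] [[501.7 445.3   9. ]]
```

```bash
cat >> h.py <<'E'
def go(x,y,z,yaw,s=None,R=None,p=None):
    """numbers for play_rows: shift/750 in tool axes, turn/90 from present (or given) pose to a tool-down pose"""
    from scipy.spatial.transform import Rotation as Ro
    if R is None: R=np.array(s['tcp_rot']); p=np.array(s['ee_pos'])
    a=np.radians(yaw); T=np.array([[np.cos(a),np.sin(a),0],[np.sin(a),-np.cos(a),0],[0,0,-1.]])
    d=R.T@(np.array([x,y,z])-p)/750; r=np.degrees(Ro.from_matrix(R.T@T).as_rotvec())/90
    print(np.round(d,4),np.round(r,4),'mm',round(np.linalg.norm(d)*750),'deg',round(np.linalg.norm(r)*90))
    return T,np.array([x,y,z])
E
python3 - <<'E'
from h import *; from rig import bot
np.set_printoptions(precision=4,suppress=True)
print(ray(bot.calibration('top'),[(450,185),(480,200),(484,222)],0)[:,:2],ray(bot.calibration('scene'),[(388,145),(420,161),(447,158)],[0])[:,:2])
s=bot.state()
T,p=go(335,-260,231,21,s); T,p=go(420,0,200,10,R=T,p=p); go(438.7,127.4,120,3.3,R=T,p=p)
E
```

```text
[[548.2916  -3.0378]
 [506.8317 -80.0842]
 [448.5241 -86.5507]] [[ 669.9876  -23.8182]
 [ 546.6062  -48.6888]
 [ 514.7883 -129.7393]]
[ 0.2922 -0.3487 -0.0001] [-0.001  -0.      0.0008] mm 341 deg 0
[ 0.23   -0.283   0.0413] [0.     0.     0.1222] mm 275 deg 11
[ 0.0541 -0.163   0.1067] [0.     0.     0.0744] mm 152 deg 7
```

Emit:
play_rows:
  motion: "0.146 -0.174 0 0 0 0 1;0.146 -0.174 0 0 0 0 1;0.146 -0.174 0 0 0 0 1;0.146 -0.174 0 0 0 0 1;0.146 -0.174 0 0 0 0 1"
  newtons: 40

```text
time: 0.52
ee_pos: [283.0, -414.5, 231.4]
tcp_rot: [[0.93, 0.367, 0.001], [0.367, -0.93, 0.004], [0.002, -0.003, -1.0]]
wrist_force: [0.3, 0.4, -0.5]
width: 85.4
finger_force: 0.0
```

Emit:
play_rows:
  motion: "0.146 -0.174 0 0 0 0 1;0.146 -0.174 0 0 0 0 1;0.146 -0.174 0 0 0 0 1;0.146 -0.174 0 0 0 0 1;0.146 -0.174 0 0 0 0 1"

```text
time: 0.93
ee_pos: [337.3, -254.1, 231.5]
tcp_rot: [[0.93, 0.367, 0.001], [0.367, -0.93, 0.002], [0.002, -0.002, -1.0]]
wrist_force: [-1.1, 0.7, 0.1]
width: 85.7
finger_force: 0.0
```

Emit:
play_rows:
  motion: "0.115 -0.142 0 0 0 0 1;0.115 -0.142 0 0 0 0 1;0.115 -0.142 0 0 0 0 1;0.115 -0.142 0 0 0 0 1;0.115 -0.142 0 0 0 0 1"

```text
time: 1.35
ee_pos: [378.5, -127.2, 231.5]
tcp_rot: [[0.931, 0.366, 0.001], [0.366, -0.931, 0.001], [0.001, -0.0, -1.0]]
wrist_force: [-0.4, -0.3, 0.1]
width: 85.6
finger_force: 0.0
```

Emit:
play_rows:
  motion: "0.115 -0.142 0.04 0 0 0.122 1;0.115 -0.142 0.04 0 0 0.122 1;0.115 -0.142 0.04 0 0 0.122 1;0.115 -0.142 0.04 0 0 0.122 1;0.115 -0.142 0.04 0 0 0.122 1"

```text
time: 1.77
ee_pos: [420.9, 4.6, 200.5]
tcp_rot: [[0.983, 0.181, 0.0], [0.181, -0.983, 0.003], [0.001, -0.003, -1.0]]
wrist_force: [0.8, -0.1, -0.3]
width: 85.2
finger_force: 0.0
```

Emit:
play_rows:
  motion: "0.054 -0.163 0.08 0 0 0.074 1;0.054 -0.163 0.08 0 0 0.074 1;0.054 -0.163 0.08 0 0 0.074 1;0.054 -0.163 0.08 0 0 0.074 1;0.054 -0.163 0.08 0 0 0.074 1"

```text
time: 2.18
ee_pos: [438.1, 130.9, 139.5]
tcp_rot: [[0.998, 0.065, -0.002], [0.065, -0.998, 0.002], [-0.002, -0.002, -1.0]]
wrist_force: [-0.2, -0.7, 0.3]
width: 85.5
finger_force: 0.0
```

Run:
```python
from h import *; from rig import bot
import cv2
np.set_printoptions(precision=4,suppress=True)
s=bot.state(); print(s['time'],s['ee_pos'])
c=bot.calibration('wrist'); print(c); im=bot.get_image('wrist'); cv2.imwrite('pics/w1.png',im[:,:,::-1])
print('pred timer',proj(c,[438.7,127.4,17]))
go(438.7,127.4,3,3.4,s)
```

```text
2.1833 [438.0621 130.8525 139.4811]
{'vfov': 62.8194199420547, 'cx': 323.2740973926482, 'cy': 199.24003175817188, 'origin': array([521.8476, 135.1984, 282.0548]), 'attitude': array([[ 0.0648, -0.9433, -0.3255],
       [-0.9979, -0.062 , -0.0189],
       [-0.0023,  0.326 , -0.9454]])}
pred timer [[326.8246 190.397 ]]
[0.0009 0.005  0.182 ] [-0.0014  0.0013  0.0037] mm 137 deg 0
```

View pics/w1.png

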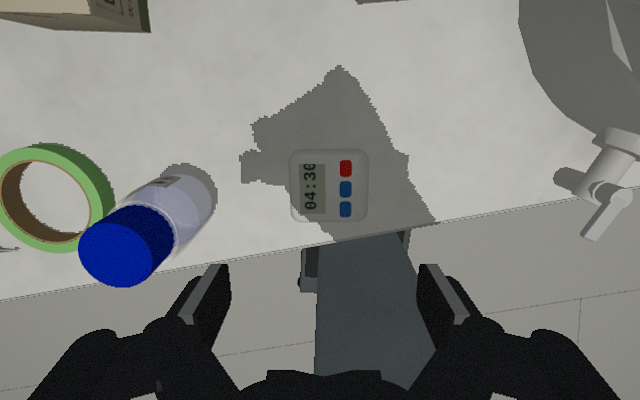

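Timer is centred at (328,186), against a prediction of (327,190). The 3 mm difference is acceptable. Descending on it now.

Emit:
play_rows:
  motion: "0.002 0.0055 0.06 0 0 0 1;0.002 0.0055 0.11 0 0 0 1;0.002 0.0055 0.15 0 0 0 1;0.002 0.0055 0.175 0 0 0 1;0.002 0.0055 0.188 0 0 0 1"

```text
time: 2.65
ee_pos: [439.2, 119.9, -1.9]
tcp_rot: [[0.998, 0.058, -0.003], [0.058, -0.998, -0.003], [-0.003, 0.003, -1.0]]
wrist_force: [0.7, 1.0, 0.3]
width: 85.0
finger_force: 0.0
```

Emit:
play_rows:
  motion: "0 0 0 0 0 0 1;0 0 0 0 0 0 0.3;0 0 0 0 0 0 0.3;0 0 0 0 0 0 0.3;0 0 0 0 0 0 0.3"
  newtons: 40

```text
time: 3.07
ee_pos: [440.7, 122.7, 1.4]
tcp_rot: [[0.998, 0.059, 0.002], [0.059, -0.998, 0.0], [0.002, 0.0, -1.0]]
wrist_force: [0.2, -1.0, 4.5]
width: 66.6
finger_force: 45.2
```

Emit:
play_rows:
  motion: "0 0 0 0 0 0 0.3;0 0 0 0 0 0 0.3;0 0 0 0 0 0 0.3;0 0 0 0 0 0 0.3;0 0 0 0 0 0 0.3"

```text
time: 3.48
ee_pos: [440.6, 122.8, 1.3]
tcp_rot: [[0.998, 0.059, 0.002], [0.059, -0.998, -0.0], [0.002, 0.001, -1.0]]
wrist_force: [-0.2, -2.5, 8.2]
width: 66.6
finger_force: 45.7
```

Emit:
play_rows:
  motion: "0 0 -0.05 0 0 0 0.3;0 0 -0.1 0 0 0 0.3;0 0 -0.15 0 0 0 0.3;0 0 -0.17 0 0 0 0.3;0 0 -0.17 0 0 0 0.3"

```text
time: 3.9
ee_pos: [441.8, 123.9, 131.7]
tcp_rot: [[0.998, 0.06, 0.007], [0.06, -0.998, 0.002], [0.007, -0.001, -1.0]]
wrist_force: [0.2, -0.8, -0.7]
width: 66.7
finger_force: 46.0
```

Emit:
play_rows:
  motion: "0 0 0 0 0 0 0.3;0 0 0 0 0 0 0.3;0 0 0 0 0 0 0.3"

```text
time: 4.15
ee_pos: [439.0, 122.9, 126.7]
tcp_rot: [[0.998, 0.06, -0.002], [0.06, -0.998, -0.001], [-0.002, 0.001, -1.0]]
wrist_force: [0.7, 0.3, -0.9]
width: 66.6
finger_force: 45.9
```

Run:
```python
from h import *; from rig import bot
np.set_printoptions(precision=4,suppress=True)
s=bot.state(); print(s['time'],s['ee_pos'],s['width'],s['finger_force'])
go(611,313.2,125,2.1,s)
```

```text
4.15 [438.9555 122.8904 126.6813] 66.56244322223246 45.94773352146149
[ 0.2442 -0.2395  0.0016] [0.0004 0.0014 0.0149] mm 257 deg 1
```

Emit:
play_rows:
  motion: "0.04 -0.04 0 0 0 0 0.3;0.075 -0.074 0 0 0 0.015 0.3;0.11 -0.108 0 0 0 0.015 0.3;0.14 -0.137 0 0 0 0.015 0.3;0.17 -0.167 0 0 0 0.015 0.3"

```text
time: 4.57
ee_pos: [559.8, 257.0, 125.8]
tcp_rot: [[0.999, 0.037, -0.003], [0.037, -0.999, -0.001], [-0.003, 0.001, -1.0]]
wrist_force: [0.5, -0.2, -0.5]
width: 66.6
finger_force: 45.9
```

Emit:
play_rows:
  motion: "0.035 -0.034 0 0 0 0 0.3;0.06 -0.06 0 0 0 0 0.3;0.07 -0.07 0 0 0 0 0.3;0.07 -0.07 0 0 0 0 0.3;0.07 -0.07 0 0 0 0 0.3"

```text
time: 4.98
ee_pos: [609.1, 310.5, 125.4]
tcp_rot: [[0.999, 0.038, -0.003], [0.037, -0.999, -0.002], [-0.003, 0.001, -1.0]]
wrist_force: [0.9, 0.1, -1.5]
width: 66.4
finger_force: 45.9
```

Emit:
play_rows:
  motion: "0 0 0 0 0 0 0.3;0 0 0 0 0 0 0.3"

```text
time: 5.15
ee_pos: [609.5, 309.1, 127.3]
tcp_rot: [[0.999, 0.036, -0.001], [0.036, -0.999, -0.001], [-0.001, 0.001, -1.0]]
wrist_force: [-0.7, -0.1, -1.3]
width: 66.6
finger_force: 45.9
```

Run:
```python
from h import *; from rig import bot
import cv2
np.set_printoptions(precision=4,suppress=True)
s=bot.state(); print(s['time'],s['ee_pos'],s['width'],s['finger_force'])
c=bot.calibration('wrist'); im=bot.get_image('wrist'); cv2.imwrite('pics/w2.png',im[:,:,::-1])
a=np.radians(2.1);u=np.array([np.cos(a),np.sin(a)]);v=np.array([-u[1],u[0]])
print(proj(c,[[*(np.array([611,313.2])+i*62.5*u+j*37.5*v),70] for i,j in((1,1),(1,-1),(-1,-1),(-1,1))]))
go(611,313.2,73,2.1,s)
```

```text
5.15 [609.5113 309.1042 127.2505] 66.5995882490101 45.91274857521057
[[252.0464 121.489 ]
 [377.7801 121.3239]
 [368.5938 298.7453]
 [264.5198 298.9256]]
[ 0.0023 -0.0055  0.0723] [ 0.0008  0.0007 -0.0005] mm 54 deg 0
```

View pics/w2.png

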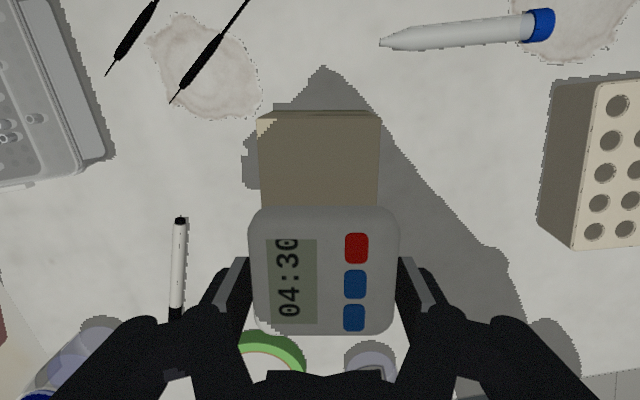

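Run:
```python
from h import *; from rig import bot
np.set_printoptions(precision=4,suppress=True)
c=bot.calibration('wrist'); s=bot.state()
print('rack corners near,far left',ray(c,[(575,249),(601,82)],46)[:,:2])
print('expected',[np.array([644.8,79.2])+i*61.5*np.array([.989,.146])+49.5*np.array([-.146,.989]) for i in(-1,1)])
print('timer far/near edge',ray(c,[(324,209),(324,330)],140), s['ee_pos'])
go(613,311.5,73,2.1,s)
```

```text
rack corners near,far left [[582.991  114.8265]
 [702.6525 132.2968]]
expected [array([576.7495, 119.1765]), array([698.3965, 137.1345])]
timer far/near edge [[644.3174 309.3177 140.    ]
 [581.3584 307.046  140.    ]] [609.7178 309.1552 127.6188]
[ 0.0045 -0.003   0.0728] [ 0.0006  0.0003 -0.0006] mm 55 deg 0
```

Emit:
play_rows:
  motion: "0 -0.003 0.03 0 0 0 0.3;0 -0.003 0.05 0 0 0 0.3;0 -0.003 0.063 0 0 0 0.3;0 -0.003 0.07 0 0 0 0.3;0 -0.003 0.0735 0 0 0 0.3"

```text
time: 5.62
ee_pos: [609.8, 311.9, 72.2]
tcp_rot: [[0.999, 0.036, -0.001], [0.036, -0.999, -0.001], [-0.001, 0.001, -1.0]]
wrist_force: [0.1, -0.1, -0.7]
width: 66.6
finger_force: 45.9
```

Emit:
play_rows:
  motion: "0 0 0 0 0 0 0.3;0 0 0 0 0 0 0.3;0 0 0 0 0 0 1;0 0 0 0 0 0 1;0 0 0 0 0 0 1"

```text
time: 6.03
ee_pos: [610.4, 312.8, 73.4]
tcp_rot: [[0.999, 0.036, 0.001], [0.036, -0.999, 0.001], [0.001, -0.0, -1.0]]
wrist_force: [0.3, 0.2, -0.2]
width: 85.3
finger_force: 0.0
```

Emit:
play_rows:
  motion: "0 0 0 0 0 0 1;0 0 -0.04 0 0 0 1;0 0 -0.09 0 0 0 1;0 0 -0.13 0 0 0 1;0 0 -0.15 0 0 0 1"

```text
time: 6.45
ee_pos: [611.2, 313.8, 189.9]
tcp_rot: [[0.999, 0.036, 0.005], [0.036, -0.999, 0.003], [0.005, -0.003, -1.0]]
wrist_force: [0.6, -0.2, 0.6]
width: 85.6
finger_force: 0.0
```

Emit:
play_rows:
  motion: "0 0 0 0 0 0 1;0 0 0 0 0 0 1"

```text
time: 6.62
ee_pos: [610.4, 312.8, 186.3]
tcp_rot: [[0.999, 0.036, 0.002], [0.036, -0.999, 0.001], [0.002, -0.001, -1.0]]
wrist_force: [-1.0, -0.8, -0.5]
width: 85.7
finger_force: 0.0
```

Run:
```python
from h import *; from rig import bot
import cv2
np.set_printoptions(precision=4,suppress=True)
s=bot.state(); print(s['time'],s['ee_pos'])
c=bot.calibration('wrist'); im=bot.get_image('wrist'); cv2.imwrite('pics/w3.png',im[:,:,::-1])
T,p=go(416,255,185,0,s); go(416,255,81,0,R=T,p=p)
```

```text
6.6167 [610.3836 312.8267 186.2684]
[-0.2618  0.0676  0.0011] [-0.0005 -0.0013  0.0231] mm 203 deg 2
[0.     0.     0.1387] [0. 0. 0.] mm 104 deg 0
```

View pics/w3.png

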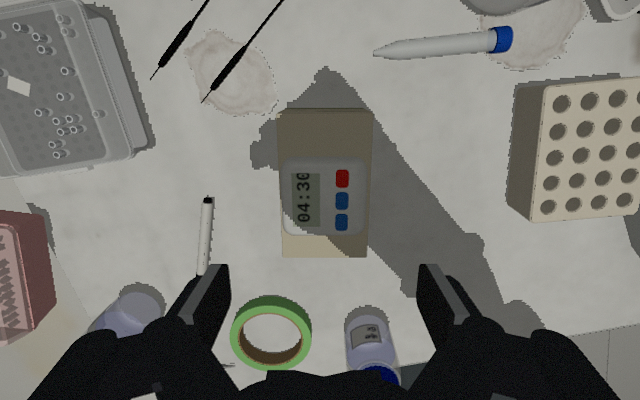

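Run:
```python
from h import *; from rig import bot
np.set_printoptions(precision=1,suppress=True)
c=bot.calibration('wrist')
print('carton',ray(c,[(277,110),(373,110),(368,257),(282,257)],70)[:,:2].mean(0))
print('timer',ray(c,[(281,159),(367,159),(366,235),(282,235)],84)[:,:2].mean(0))
print('rack L corners',ray(c,[(531,222),(546,86)],46)[:,:2])
print('marker far end',ray(c,[(208,197)],7),'tape',ray(c,[(231,332),(312,332)],18).mean(0))
```

```text
carton [614.1 310.2]
timer [610.6 311. ]
rack L corners [[581.5 117. ]
 [700.7 133.7]]
marker far end [[581.8 429.5   7. ]] tape [422.5 364.9  18. ]
```

Emit:
play_rows:
  motion: "-0.05 0.013 0 0 0 0.023 1;-0.1 0.026 0 0 0 0.023 1;-0.15 0.039 0 0 0 0.023 1;-0.2 0.052 0 0 0 0.023 1;-0.235 0.061 0 0 0 0.023 1"

```text
time: 7.08
ee_pos: [431.4, 258.6, 183.5]
tcp_rot: [[1.0, 0.001, -0.004], [0.001, -1.0, -0.003], [-0.004, 0.003, -1.0]]
wrist_force: [-0.2, -0.2, 0.6]
width: 85.5
finger_force: 0.0
```

Emit:
play_rows:
  motion: "-0.026 0.0065 0 0 0 0 1;-0.026 0.0065 0 0 0 0 1;-0.026 0.0065 0 0 0 0 1;-0.026 0.0065 0 0 0 0 1;-0.026 0.0065 0 0 0 0 1"

```text
time: 7.5
ee_pos: [417.0, 255.7, 184.6]
tcp_rot: [[1.0, -0.001, -0.001], [-0.001, -1.0, 0.0], [-0.001, -0.0, -1.0]]
wrist_force: [-0.6, -0.0, 0.4]
width: 85.1
finger_force: 0.0
```

Run:
```python
from h import *; from rig import bot
import cv2
np.set_printoptions(precision=4,suppress=True)
s=bot.state(); print(s['time'],s['ee_pos'])
c=bot.calibration('wrist'); im=bot.get_image('wrist'); cv2.imwrite('pics/w4.png',im[:,:,::-1])
h=cv2.cvtColor(im,cv2.COLOR_RGB2HSV)
b=((h[...,0]>110)&(h[...,0]<130)&(h[...,1]>180)&(h[...,2]>60)).astype(np.uint8)
n,_,st,ce=cv2.connectedComponentsWithStats(b)
for i in range(1,n):
    if st[i,4]>300: print(st[i],ce[i],ray(c,ce[i],110))
print('pred',proj(c,[[416.8,255.6,110],[414,258,110]]))
go(416,255,81,0,s)
```

```text
7.5 [416.9747 255.695  184.619 ]
[ 295  170   61   67 3169] [325.1578 203.4112] [[423.0051 253.5945 110.    ]]
pred [[322.3272 211.6352]
 [318.9706 215.3012]]
[-0.0012  0.001   0.1382] [-0.0001  0.0003 -0.0003] mm 104 deg 0
```

View pics/w4.png

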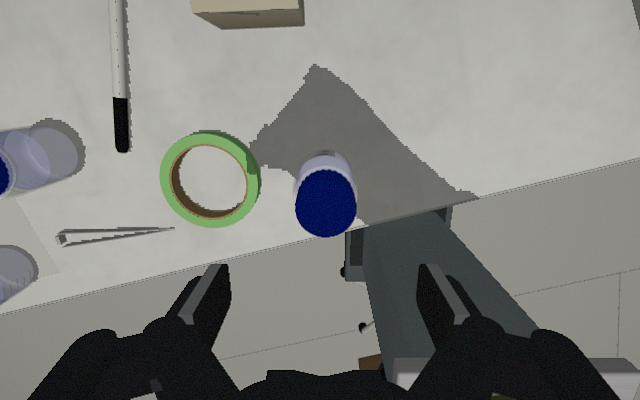

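The cap is at (326,207), giving about (419,254). The roll is at (210,178) and the forceps at (115,234), both clear of the gripper. Descending to grip the cap.

Emit:
play_rows:
  motion: "0.003 0.002 0.04 0 0 0 1;0.003 0.002 0.075 0 0 0 1;0.003 0.002 0.105 0 0 0 1;0.003 0.002 0.125 0 0 0 1;0.003 0.002 0.138 0 0 0 1"

```text
time: 7.97
ee_pos: [418.1, 253.7, 79.5]
tcp_rot: [[1.0, -0.0, -0.003], [-0.0, -1.0, -0.001], [-0.003, 0.001, -1.0]]
wrist_force: [0.3, 0.6, 0.0]
width: 85.1
finger_force: 0.0
```

Emit:
play_rows:
  motion: "0 0 0 0 0 0 0.5;0 0 0 0 0 0 0.2;0 0 0 0 0 0 -0.2;0 0 0 0 0 0 -0.2;0 0 0 0 0 0 -0.2"
  newtons: 60

```text
time: 8.38
ee_pos: [419.2, 254.5, 82.9]
tcp_rot: [[1.0, -0.0, 0.002], [-0.0, -1.0, 0.001], [0.002, -0.001, -1.0]]
wrist_force: [1.0, -0.3, 4.3]
width: 42.9
finger_force: 61.4
```

Emit:
play_rows:
  motion: "0 0 0 0 0 0 -0.2;0 0 0 0 0 0 -0.2;0 0 0 0 0 0 -0.2;0 0 0 0 0 0 -0.2;0 0 0 0 0 0 -0.2"

```text
time: 8.8
ee_pos: [419.2, 254.5, 82.9]
tcp_rot: [[1.0, -0.0, 0.002], [-0.0, -1.0, 0.001], [0.002, -0.001, -1.0]]
wrist_force: [-0.6, -0.9, 7.0]
width: 42.4
finger_force: 61.7
```

Emit:
play_rows:
  motion: "0 0 -0.01 0 0 0 -0.2;0 0 -0.02 0 0 0 -0.2;0 0 -0.03 0 0 0 -0.2;0 0 -0.04 0 0 0 -0.2;0 0 -0.04 0 0 0 -0.2"

```text
time: 9.22
ee_pos: [419.0, 254.6, 113.4]
tcp_rot: [[1.0, 0.0, 0.002], [0.0, -1.0, 0.001], [0.002, -0.001, -1.0]]
wrist_force: [1.0, 1.0, -1.5]
width: 43.0
finger_force: 61.2
```

Run:
```python
from h import *; from rig import bot
import cv2
np.set_printoptions(precision=4,suppress=True)
s=bot.state(); print(s['time'],s['ee_pos'],s['width'],s['finger_force'],s['wrist_force'],s['torque'])
w=bot.get_image('wrist'); t=bot.get_image('scene')[130:330,230:550]
cv2.imwrite('pics/w5.png',np.hstack([w[100:400,120:520],cv2.resize(t,(400,250))[:,:].repeat(1,0) if 0 else cv2.copyMakeBorder(cv2.resize(t,(400,250)),0,50,0,0,0)])[:,:,::-1])
T,p=go(526,61,118,8.4,s)
```

```text
9.2167 [419.0407 254.5972 113.4462] 42.95100070664051 61.226805271471676 [ 1.042   0.965  -1.4863] [ 0.0371 -0.0066  0.0224]
[ 0.1426  0.2581 -0.0061] [-0.0008 -0.0015 -0.0933] mm 221 deg 8
```

View pics/w5.png

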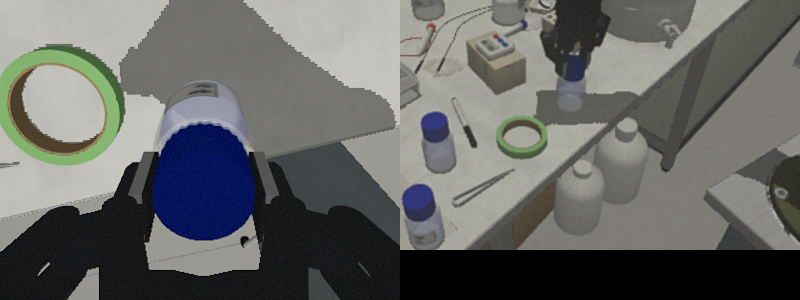

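Run:
```python
from h import *; from rig import bot
np.set_printoptions(precision=4,suppress=True)
c=bot.calibration('wrist'); s=bot.state()
print(ray(c,[(322,294),(272,290),(376,290)],140.5));
```

```text
[[421.9706 253.847  140.5   ]
 [423.8835 274.2383 140.5   ]
 [423.8839 231.8226 140.5   ]]
```

Emit:
play_rows:
  motion: "0.02 0.036 0 0 0 -0.03 -0.2;0.042 0.076 0 0 0 -0.06 -0.2;0.064 0.116 0 0 0 -0.093 -0.2;0.084 0.152 0 0 0 -0.093 -0.2;0.1 0.181 0 0 0 -0.093 -0.2"

```text
time: 9.73
ee_pos: [494.1, 115.5, 111.1]
tcp_rot: [[0.99, 0.144, -0.001], [0.144, -0.99, -0.001], [-0.001, 0.001, -1.0]]
wrist_force: [0.6, -1.0, -2.1]
width: 42.7
finger_force: 61.4
```

Emit:
play_rows:
  motion: "0.018 0.04 0 0 0 0 -0.2;0.025 0.055 0 0 0 0 -0.2;0.033 0.08 0 0 0 0 -0.2;0.033 0.08 0 0 0 0 -0.2;0.033 0.08 0 0 0 0 -0.2"

```text
time: 10.15
ee_pos: [526.5, 61.6, 111.1]
tcp_rot: [[0.99, 0.143, -0.001], [0.143, -0.99, -0.0], [-0.001, -0.0, -1.0]]
wrist_force: [-0.3, -0.1, 0.1]
width: 42.6
finger_force: 61.4
```

Run:
```python
from h import *; from rig import bot
import cv2
np.set_printoptions(precision=4,suppress=True)
s=bot.state(); print(s['time'],s['ee_pos'],s['width'])
c=bot.calibration('wrist'); im=bot.get_image('wrist'); cv2.imwrite('pics/w6.png',im[:,:,::-1])
go(527,60,84,8.4,s)
```

```text
10.15 [526.4647  61.6421 111.0609] 42.62529753123442
[0.0004 0.0023 0.0361] [-0.      0.0007 -0.0017] mm 27 deg 0
```

View pics/w6.png

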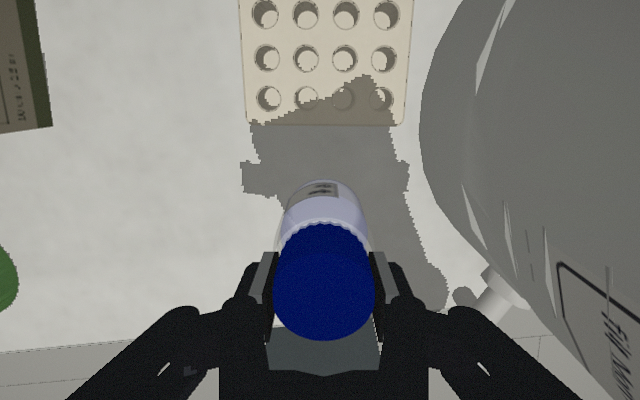

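Run:
```python
from h import *; from rig import bot
c=bot.calibration('wrist'); s=bot.state()
P=ray(c,[(247,124),(405,125)],46)
R=np.array(s['tcp_rot']); print(P, ((P-s['ee_pos'])@R)[:,:2])
```

```text
[[580.38333209 118.0941438   46.        ]
 [594.05025468  20.70247387  46.        ]] [[ 61.7918227  -46.64639553]
 [ 61.15432005  51.69745052]]
```

Emit:
play_rows:
  motion: "0 0.003 0.012 0 0 0 -0.2;0 0.003 0.022 0 0 0 -0.2;0 0.003 0.03 0 0 0 -0.2;0 0.003 0.035 0 0 0 -0.2;0 0.003 0.037 0 0 0 -0.2"

```text
time: 10.62
ee_pos: [526.3, 60.7, 82.9]
tcp_rot: [[0.989, 0.147, -0.002], [0.147, -0.989, -0.0], [-0.002, -0.0, -1.0]]
wrist_force: [-1.5, -0.8, 12.0]
width: 42.9
finger_force: 62.9
```

Emit:
play_rows:
  motion: "0 0 0 0 0 0 -0.2;0 0 0 0 0 0 -0.2;0 0 0 0 0 0 -0.2;0 0 0 0 0 0 0.2;0 0 0 0 0 0 0.8"

```text
time: 11.03
ee_pos: [527.2, 60.4, 84.3]
tcp_rot: [[0.989, 0.146, 0.001], [0.146, -0.989, 0.0], [0.001, -0.0, -1.0]]
wrist_force: [1.1, 0.4, -0.0]
width: 61.9
finger_force: 0.0
```

Emit:
play_rows:
  motion: "0 0 0 0 0 0 0.8;0 0 0 0 0 0 0.8;0 0 0 0 0 0 0.8;0 0 -0.02 0 0 0 0.8;0 0 -0.06 0 0 0 0.8"

```text
time: 11.45
ee_pos: [524.9, 59.8, 126.8]
tcp_rot: [[0.989, 0.146, -0.006], [0.146, -0.989, -0.001], [-0.006, -0.0, -1.0]]
wrist_force: [0.7, -0.2, 0.3]
width: 77.2
finger_force: 0.0
```

Emit:
play_rows:
  motion: "0 0 -0.05 0 0 0 0.8;0 0 -0.1 0 0 0 0.8;0 0 -0.12 0 0 0 0.8;0 0 -0.12 0 0 0 0.8;0 0 -0.12 0 0 0 0.8"

```text
time: 11.87
ee_pos: [527.2, 60.2, 219.7]
tcp_rot: [[0.989, 0.145, 0.002], [0.145, -0.989, -0.0], [0.002, 0.0, -1.0]]
wrist_force: [0.5, -0.7, -0.5]
width: 76.9
finger_force: 0.0
```

Run:
```python
from h import *; from rig import bot
import cv2
np.set_printoptions(precision=4,suppress=True)
s=bot.state(); print(s['time'],s['ee_pos'],s['width'],s['joint_pos'])
im=bot.get_image('top')[100:290,210:450]; cv2.imwrite('pics/t6.png',cv2.resize(cv2.convertScaleAbs(im[:,:,::-1],alpha=1.5),None,fx=3,fy=3,interpolation=cv2.INTER_CUBIC))
T,p=go(375,369,180,98,s)
```

```text
11.8667 [527.2442  60.2455 219.6616] 76.90121503823188 [  13.0191   23.1247  -32.0482  101.1497   14.0329   59.6018 -105.7399]
[-0.1411 -0.4368  0.0524] [ 0.0012 -0.0008 -0.996 ] mm 347 deg 90
```

View pics/t6.png

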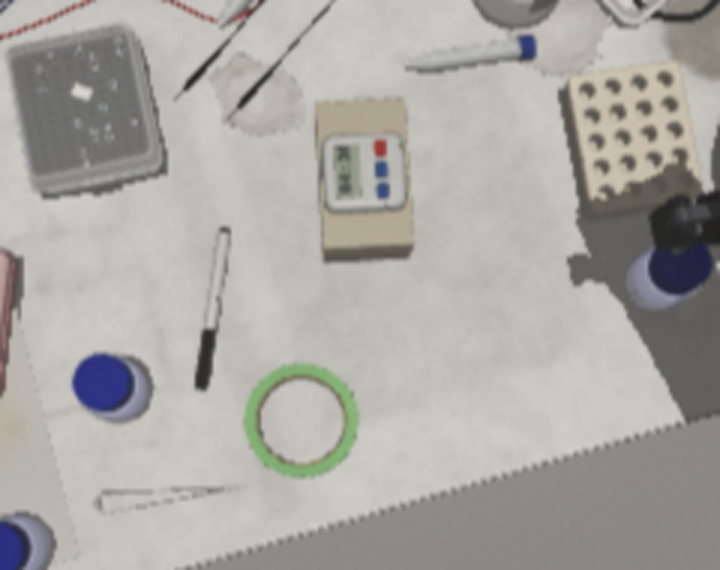

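The bottle stands before the rack's middle, the timer is on the carton, and the bystanders are unmoved. On to the tape roll.

Run:
```python
from h import *; from rig import bot
np.set_printoptions(precision=4,suppress=True)
s=bot.state()
T,p=go(477,163,206,38,s);T,p=go(426,266,193,68,R=T,p=p);T,p=go(375,369,180,98,R=T,p=p)
```

```text
[-0.0454 -0.1454  0.0166] [ 0.0002  0.0003 -0.3292] mm 115 deg 30
[ 0.031  -0.1501  0.0173] [ 0.      0.     -0.3333] mm 116 deg 30
[ 0.1019 -0.1145  0.0173] [ 0.      0.     -0.3333] mm 116 deg 30
```

Emit:
play_rows:
  motion: "-0.009 -0.03 0.004 0 0 -0.066 0.1;-0.018 -0.06 0.008 0 0 -0.132 0.1;-0.027 -0.09 0.012 0 0 -0.2 0.1;-0.036 -0.12 0.015 0 0 -0.266 0.1;-0.045 -0.145 0.0165 0 0 -0.332 0.1"

```text
time: 12.33
ee_pos: [476.0, 164.0, 204.7]
tcp_rot: [[0.781, 0.624, -0.003], [0.624, -0.781, -0.0], [-0.003, -0.002, -1.0]]
wrist_force: [1.0, 0.3, -0.5]
width: 46.7
finger_force: 0.0
```

Emit:
play_rows:
  motion: "0.006 -0.03 0.004 0 0 -0.066 0.1;0.012 -0.06 0.008 0 0 -0.132 0.1;0.018 -0.09 0.012 0 0 -0.2 0.1;0.024 -0.12 0.015 0 0 -0.266 0.1;0.031 -0.15 0.0175 0 0 -0.332 0.1"

```text
time: 12.75
ee_pos: [424.8, 265.9, 191.6]
tcp_rot: [[0.367, 0.93, -0.003], [0.93, -0.367, -0.001], [-0.002, -0.002, -1.0]]
wrist_force: [0.1, -0.0, 0.1]
width: 46.9
finger_force: 0.0
```

Emit:
play_rows:
  motion: "0.02 -0.023 0.004 0 0 -0.066 0.1;0.04 -0.046 0.008 0 0 -0.132 0.1;0.06 -0.069 0.012 0 0 -0.2 0.1;0.08 -0.092 0.015 0 0 -0.266 0.1;0.102 -0.1145 0.0175 0 0 -0.332 0.1"

```text
time: 13.17
ee_pos: [373.7, 368.6, 178.4]
tcp_rot: [[-0.145, 0.989, -0.002], [0.989, 0.145, -0.002], [-0.002, -0.003, -1.0]]
wrist_force: [-0.4, -0.9, -0.2]
width: 46.9
finger_force: 0.0
```

Emit:
play_rows:
  motion: "0 0 0 0 0 0 0.1;0 0 0 0 0 0 0.1;0 0 0 0 0 0 0.1"

```text
time: 13.42
ee_pos: [374.9, 367.7, 179.0]
tcp_rot: [[-0.138, 0.99, -0.002], [0.99, 0.138, -0.002], [-0.002, -0.002, -1.0]]
wrist_force: [0.3, -0.6, 0.3]
width: 46.6
finger_force: 0.0
```

Run:
```python
from h import *; from rig import bot
import cv2
np.set_printoptions(precision=4,suppress=True)
s=bot.state(); print(s['time'],s['ee_pos'],s['width'],s['joint_pos'])
c=bot.calibration('wrist'); im=bot.get_image('wrist'); cv2.imwrite('pics/w7.png',im[:,:,::-1])
print(proj(c,[[411,368,18]]))
go(373,368,2,98,s)
```

```text
13.4167 [374.91   367.679  179.0162] 46.631638675223 [-11.1935  31.1753 -55.6081 104.9547  29.539   59.909  -70.515 ]
[[360.8465 182.7243]]
[ 0.0012 -0.002   0.236 ] [-0.0013  0.001  -0.0006] mm 177 deg 0
```

View pics/w7.png

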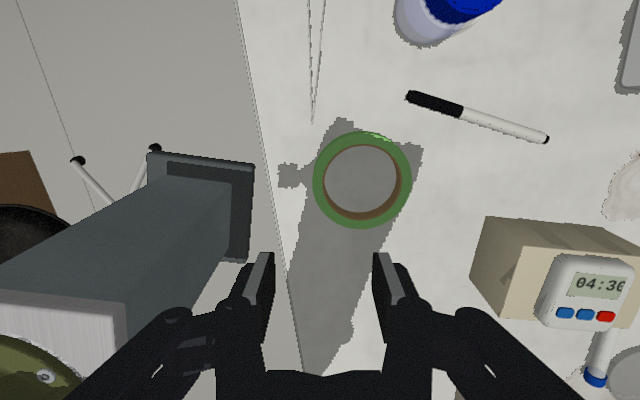

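Run:
```python
from h import *; from rig import bot
np.set_printoptions(precision=4,suppress=True)
c=bot.calibration('wrist'); s=bot.state()
q=ray(c,[(362,178.5)],18)[0]; print(q, ray(c,[(313,179),(412,179)],18)[:,:2])
ctr=(q[:2]+[411,368])/2; g=ctr-37.5*np.array(s['tcp_rot'])[:2,1]; print(ctr,g); go(*g,3,98,s)
```

```text
[411.9324 371.9442  18.    ] [[365.4026 364.9785]
 [459.5575 378.0587]]
[411.4662 369.9721] [374.3219 364.82  ]
[-0.0028 -0.0015  0.2351] [-0.0009  0.0011 -0.0011] mm 176 deg 0
```

Emit:
play_rows:
  motion: "-0.003 -0.001 0.05 0 0 0 0.1;-0.003 -0.001 0.1 0 0 0 0.1;-0.003 -0.001 0.14 0 0 0 0.1;-0.003 -0.001 0.17 0 0 0 0.1;-0.003 -0.001 0.185 0 0 0 0.1"

```text
time: 13.88
ee_pos: [374.5, 363.8, 38.7]
tcp_rot: [[-0.137, 0.991, -0.002], [0.991, 0.137, -0.004], [-0.003, -0.003, -1.0]]
wrist_force: [-0.8, -1.2, -0.2]
width: 46.8
finger_force: 0.0
```

Emit:
play_rows:
  motion: "0 0 0.015 0 0 0 0.1;0 0 0.03 0 0 0 0.1;0 0 0.042 0 0 0 0.1;0 0 0.049 0 0 0 0.1;0 0 0.049 0 0 0 0.1"

```text
time: 14.3
ee_pos: [374.6, 366.2, 4.3]
tcp_rot: [[-0.139, 0.99, -0.0], [0.99, 0.139, -0.0], [-0.0, -0.0, -1.0]]
wrist_force: [-0.8, -0.2, -0.1]
width: 47.2
finger_force: 0.0
```

Emit:
play_rows:
  motion: "0 0 0 0 0 0 -0.2;0 0 0 0 0 0 -0.4;0 0 0 0 0 0 -0.7;0 0 0 0 0 0 -0.7;0 0 0 0 0 0 -0.7"
  newtons: 40

```text
time: 14.72
ee_pos: [374.8, 366.8, 5.4]
tcp_rot: [[-0.14, 0.99, 0.001], [0.99, 0.14, 0.001], [0.001, 0.001, -1.0]]
wrist_force: [-0.5, -1.5, 5.0]
width: 12.8
finger_force: 11.7
```

Emit:
play_rows:
  motion: "0 0 0 0 0 0 -0.7;0 0 0 0 0 0 -0.7;0 0 0 0 0 0 -0.7;0 0 0 0 0 0 -0.7;0 0 0 0 0 0 -0.7"

```text
time: 15.13
ee_pos: [374.7, 366.8, 5.4]
tcp_rot: [[-0.14, 0.99, 0.001], [0.99, 0.14, 0.001], [0.001, 0.001, -1.0]]
wrist_force: [-2.3, -0.4, 6.5]
width: 13.1
finger_force: 11.8
```

Run:
```python
from h import *; from rig import bot
import cv2
w=bot.get_image('wrist'); cv2.imwrite('pics/w8.png',cv2.resize(w[100:400,160:560],None,fx=1.6,fy=1.6)[:,:,::-1])
```

```text
(no output)
```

View pics/w8.png

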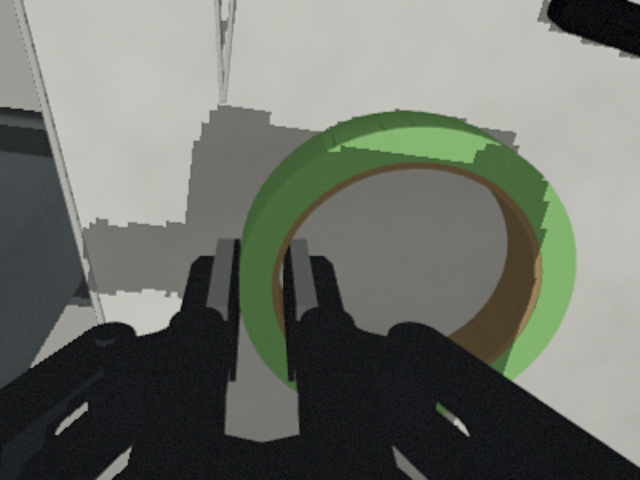

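The ring is between the pads, but it is thinner than stated (about 12 mm). The fingers stopped at my commanded opening, so I'll close fully for proper grip.

Emit:
play_rows:
  motion: "0 0 0 0 0 0 -1;0 0 0 0 0 0 -1;0 0 0 0 0 0 -1;0 0 0 0 0 0 -1;0 0 0 0 0 0 -1"
  newtons: 40

```text
time: 15.6
ee_pos: [374.6, 366.8, 5.5]
tcp_rot: [[-0.14, 0.99, 0.001], [0.99, 0.14, 0.001], [0.001, 0.001, -1.0]]
wrist_force: [-0.7, -0.5, 7.9]
width: 12.0
finger_force: 38.7
```

Emit:
play_rows:
  motion: "0 0 -0.01 0 0 0 -1;0 0 -0.02 0 0 0 -1;0 0 -0.04 0 0 0 -1;0 0 -0.06 0 0 0 -1;0 0 -0.06 0 0 0 -1"

```text
time: 16.02
ee_pos: [375.3, 367.7, 52.5]
tcp_rot: [[-0.14, 0.99, 0.002], [0.99, 0.14, 0.003], [0.002, 0.003, -1.0]]
wrist_force: [0.9, 0.5, -1.0]
width: 11.6
finger_force: 38.8
```

Run:
```python
from h import *; from rig import bot
import cv2
w=bot.get_image('wrist'); t=bot.get_image('scene')[130:330,230:550]
cv2.imwrite('pics/w9.png',np.hstack([w[100:400,160:560],cv2.copyMakeBorder(cv2.resize(t,(400,250)),0,50,0,0,0)])[:,:,::-1])
```

```text
(no output)
```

View pics/w9.png

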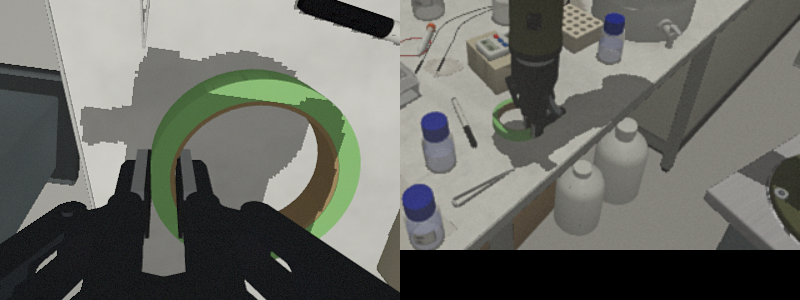

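Run:
```python
from h import *; from rig import bot
np.set_printoptions(precision=4,suppress=True)
c=bot.calibration('wrist'); s=bot.state(); R=np.array(s['tcp_rot']); p=s['ee_pos']; print(p)
z=p[2]-5.5+18
# project model circle for candidate centres in tool frame, print its extremes
a=np.linspace(0,6.28,180)
for cx in(-3,0,3,6):
  for cy in (38,42,45):
    P=p+cx*R[:,0]+cy*R[:,1]+48*np.cos(a)[:,None]*R[:,0]+48*np.sin(a)[:,None]*R[:,1]; P[:,2]=z
    q=proj(c,P); print(cx,cy,q.min(0)-[160,100],q.max(0)-[160,100])
```

```text
[375.0776 366.475   50.3624]
-3 38 [141.5158  83.3051] [351.6067 265.0987]
-3 42 [150.2189  83.3009] [360.4598 265.0934]
-3 45 [156.7461  83.2977] [367.1045 265.0894]
0 38 [141.373   76.2743] [352.8415 260.4477]
0 42 [150.1324  76.27  ] [361.7574 260.4424]
0 45 [156.7019  76.2669] [368.446  260.4384]
3 38 [141.2284  69.1414] [354.0948 255.742 ]
3 42 [150.0449  69.1373] [363.0722 255.7367]
3 45 [156.6571  69.1341] [369.8052 255.7327]
6 38 [141.0818  61.9044] [355.3673 250.9805]
6 42 [149.9561  61.9003] [364.4046 250.9752]
6 45 [156.6117  61.8972] [371.1825 250.9713]
```

Run:
```python
from h import *; from rig import bot
np.set_printoptions(precision=4,suppress=True)
s=bot.state(); T,p=go(400,345,135,98,s);T,p=go(587.4,193.8,135,98,R=T,p=p); go(587.4,193.8,6,98,R=T,p=p)
```

```text
[-0.0329  0.0291 -0.1128] [ 0.0008 -0.0004 -0.0001] mm 91 deg 0
[-0.2344  0.2194  0.    ] [0. 0. 0.] mm 241 deg 0
[0.    0.    0.172] [0. 0. 0.] mm 129 deg 0
```

Emit:
play_rows:
  motion: "0 0 -0.04 0 0 0 -1;-0.01 0.01 -0.08 0 0 0 -1;-0.033 0.029 -0.113 0 0 0 -1;-0.033 0.029 -0.113 0 0 0 -1"

```text
time: 16.45
ee_pos: [403.7, 343.7, 137.5]
tcp_rot: [[-0.136, 0.991, 0.005], [0.991, 0.136, 0.001], [0.0, 0.005, -1.0]]
wrist_force: [0.9, 0.1, -0.7]
width: 11.4
finger_force: 38.8
```

Emit:
play_rows:
  motion: "-0.025 0.023 0 0 0 0 -1;-0.055 0.051 0 0 0 0 -1;-0.085 0.08 0 0 0 0 -1;-0.115 0.108 0 0 0 0 -1;-0.14 0.131 0 0 0 0 -1"

```text
time: 16.87
ee_pos: [512.9, 252.3, 133.2]
tcp_rot: [[-0.138, 0.99, -0.001], [0.99, 0.138, -0.002], [-0.001, -0.001, -1.0]]
wrist_force: [-0.2, 0.4, -0.4]
width: 11.7
finger_force: 38.8
```

Emit:
play_rows:
  motion: "-0.03 0.028 0 0 0 0 -1;-0.055 0.051 0 0 0 0 -1;-0.08 0.075 0 0 0 0 -1;-0.094 0.088 0 0 0 0 -1;-0.094 0.088 0 0 0 0 -1"

```text
time: 17.28
ee_pos: [588.9, 190.4, 132.7]
tcp_rot: [[-0.134, 0.991, -0.001], [0.991, 0.134, -0.002], [-0.002, -0.001, -1.0]]
wrist_force: [0.8, -1.3, -0.5]
width: 11.7
finger_force: 38.8
```

Emit:
play_rows:
  motion: "0 0 0 0 0 0 -1;0 0 0 0 0 0 -1;0 0 0 0 0 0 -1"

```text
time: 17.53
ee_pos: [585.4, 195.6, 134.6]
tcp_rot: [[-0.142, 0.99, -0.001], [0.99, 0.142, 0.001], [0.001, -0.001, -1.0]]
wrist_force: [-0.7, 0.2, -1.7]
width: 11.9
finger_force: 38.8
```

Run:
```python
from h import *; from rig import bot
import cv2
np.set_printoptions(precision=4,suppress=True)
s=bot.state(); print(s['time'],s['ee_pos'],s['width'])
im=bot.get_image('wrist'); cv2.imwrite('pics/w10.png',im[:,:,::-1])
go(587.4,193.8,6,98,s)
```

```text
17.5333 [585.4152 195.6294 134.5551] 11.887680774637825
[-0.0029  0.0024  0.1714] [-0.0003 -0.0004  0.002 ] mm 129 deg 0
```

View pics/w10.png

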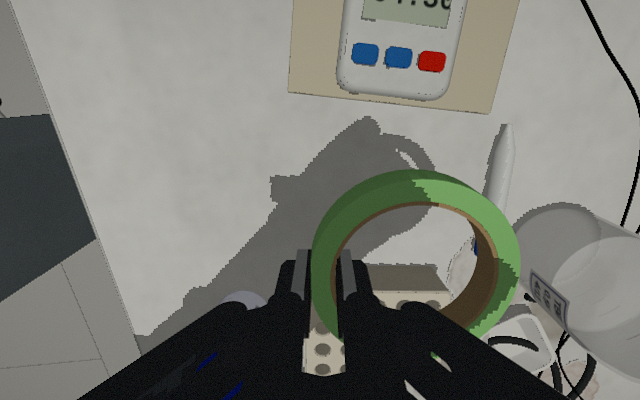

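That was my 14th picture, so from here I measure numerically only. The roll is held level above the gap. The carton's rack-side top edge runs (289,93)–(490,113).

Run:
```python
from h import *; from rig import bot
np.set_printoptions(precision=4,suppress=True)
c=bot.calibration('wrist'); s=bot.state(); P=ray(c,[(289,93),(490,113)],70); print(P[:,:2],np.linalg.norm(P[0]-P[1]))
R=np.array(s['tcp_rot']); ctr=s['ee_pos']+42*R[:,1]; print('ring',ctr, 'edge mid',P.mean(0))
print('rel carton edge, tool axes',((P-ctr)@R)[:,:2])
```

```text
[[553.9036 271.0982]
 [677.311  276.9711]] 123.54708034407803
ring [627.2029 201.4736 134.6956] edge mid [615.6073 274.0347  70.    ]
rel carton edge, tool axes [[ 79.3037 -62.6541]
 [ 67.586   60.336 ]]
```

Emit:
play_rows:
  motion: "0 0 0.04 0 0 0 -1;0 0 0.08 0 0 0 -1;0 0 0.115 0 0 0 -1;0 0 0.14 0 0 0 -1;0 0 0.155 0 0 0 -1"

```text
time: 18.0
ee_pos: [585.1, 194.3, 16.2]
tcp_rot: [[-0.141, 0.99, -0.003], [0.99, 0.141, -0.001], [-0.001, -0.003, -1.0]]
wrist_force: [0.1, -0.4, -0.5]
width: 11.8
finger_force: 38.8
```

Emit:
play_rows:
  motion: "0 0 0.006 0 0 0 -1;0 0 0.012 0 0 0 -1;0 0 0.016 0 0 0 -1;0 0 0.016 0 0 0 -1;0 0 0.016 0 0 0 -1"

```text
time: 18.42
ee_pos: [587.2, 194.4, 7.2]
tcp_rot: [[-0.139, 0.99, 0.001], [0.99, 0.139, 0.0], [0.0, 0.001, -1.0]]
wrist_force: [-0.4, -0.1, -0.5]
width: 11.2
finger_force: 38.8
```

Emit:
play_rows:
  motion: "0 0 0 0 0 0 -0.4;0 0 0 0 0 0 0.1;0 0 0 0 0 0 0.1;0 0 0 0 0 0 0.1;0 0 0 0 0 0 0.1"

```text
time: 18.83
ee_pos: [586.8, 194.1, 6.5]
tcp_rot: [[-0.14, 0.99, 0.0], [0.99, 0.14, 0.0], [0.0, 0.0, -1.0]]
wrist_force: [0.1, 0.7, 0.8]
width: 47.2
finger_force: 0.0
```

Emit:
play_rows:
  motion: "0 0 -0.03 0 0 0 0.1;0 0 -0.07 0 0 0 0.1;0 0 -0.12 0 0 0 0.1;0 0 -0.17 0 0 0 0.1;0 0 -0.21 0 0 0 0.1"

```text
time: 19.25
ee_pos: [586.8, 194.6, 166.6]
tcp_rot: [[-0.14, 0.99, 0.001], [0.99, 0.14, 0.001], [0.001, 0.001, -1.0]]
wrist_force: [1.4, 0.4, -0.7]
width: 47.0
finger_force: 0.0
```

Emit:
play_rows:
  motion: "0 0 -0.02 0 0 0 0.1;0 0 -0.02 0 0 0 0.1;0 0 -0.02 0 0 0 0.1"

```text
time: 19.5
ee_pos: [587.0, 194.1, 179.6]
tcp_rot: [[-0.139, 0.99, 0.002], [0.99, 0.139, 0.0], [-0.0, 0.002, -1.0]]
wrist_force: [-0.3, 0.3, -0.3]
width: 47.1
finger_force: 0.0
```

```bash
cat >> h.py <<'E'
def green(im,c,z=18,ext=False):
    import cv2
    h=cv2.cvtColor(im,cv2.COLOR_RGB2HSV)
    m=((h[...,0]>45)&(h[...,0]<75)&(h[...,1]>80)&(h[...,2]>50)).astype(np.uint8)
    m=cv2.morphologyEx(m,cv2.MORPH_CLOSE,np.ones((3,3)))
    cs=max(cv2.findContours(m,cv2.RETR_EXTERNAL,cv2.CHAIN_APPROX_NONE)[0],key=cv2.contourArea)
    P=ray(c,cs[:,0],z)[:,:2].astype(np.float32)
    return cv2.fitEllipse(P),cv2.minEnclosingCircle(P)
E
python3 - <<'E'
from h import *; from rig import bot
np.set_printoptions(precision=4,suppress=True)
s=bot.state(); print(s['time'],s['ee_pos'],s['width'],s['joint_pos'])
print('top',green(bot.get_image('top'),bot.calibration('top'))); c=bot.calibration('wrist');print('wrist',green(bot.get_image('wrist'),c))
T,p=go(560,260,200,68,s);T,p=go(540,350,190,38,R=T,p=p);T,p=go(522,442,180,8,R=T,p=p)
E
```

```text
19.5 [587.0227 194.1143 179.5937] 47.11021885061325 [ 10.0404  38.8254 -54.2112  91.1412  33.4708  67.4651 -43.3353]
top (((222.29779052734375, 904.2976684570312), (34.77585220336914, 105.13599395751953), 9.156794548034668), ((217.31118774414062, 901.3911743164062), 57.78461837768555))
wrist (((627.4280395507812, 200.15780639648438), (94.26789855957031, 96.46866607666016), 32.80952453613281), ((626.87744140625, 200.09423828125), 48.79377365112305))
[ 0.092  -0.0234 -0.0273] [ 0.0011 -0.0002  0.3334] mm 74 deg 30
[ 0.1013 -0.0697  0.0133] [0.     0.     0.3333] mm 93 deg 30
[ 0.0566 -0.1114  0.0133] [0.     0.     0.3333] mm 94 deg 30
```

Run:
```python
from h import *; from rig import bot
np.set_printoptions(precision=4,suppress=True)
s=bot.state()
T,p=go(560,270,190,122.5,s);T,p=go(535,356,185,147,R=T,p=p);T,p=go(510.5,441.5,180,171.4,R=T,p=p)
```

```text
[ 0.106  -0.0205 -0.0165] [-0.0011  0.0003 -0.272 ] mm 82 deg 24
[0.1146 0.0335 0.0067] [ 0.      0.     -0.2722] mm 90 deg 24
[0.0895 0.0778 0.0067] [ 0.      0.     -0.2711] mm 89 deg 24
```

Emit:
play_rows:
  motion: "0.021 -0.004 -0.016 0 0 -0.06 -0.1;0.042 -0.008 -0.016 0 0 -0.12 -0.1;0.064 -0.012 -0.016 0 0 -0.18 -0.1;0.085 -0.016 -0.016 0 0 -0.23 -0.1;0.106 -0.02 -0.016 0 0 -0.272 -0.1"

```text
time: 20.02
ee_pos: [560.1, 270.8, 189.1]
tcp_rot: [[-0.541, 0.841, -0.002], [0.841, 0.541, -0.001], [0.0, -0.003, -1.0]]
wrist_force: [0.1, 0.1, -1.3]
width: 38.7
finger_force: 0.0
```

Emit:
play_rows:
  motion: "0.023 0.007 0 0 0 -0.06 -0.1;0.046 0.014 0 0 0 -0.12 -0.1;0.069 0.02 0 0 0 -0.18 -0.1;0.092 0.027 0.004 0 0 -0.23 -0.1;0.115 0.033 0.007 0 0 -0.272 -0.1"

```text
time: 20.43
ee_pos: [534.7, 357.0, 183.6]
tcp_rot: [[-0.841, 0.541, -0.002], [0.541, 0.841, -0.001], [0.001, -0.002, -1.0]]
wrist_force: [0.9, 0.0, 0.4]
width: 38.4
finger_force: 0.0
```

Emit:
play_rows:
  motion: "0.018 0.016 0 0 0 -0.06 -0.1;0.036 0.032 0 0 0 -0.12 -0.1;0.054 0.047 0 0 0 -0.18 -0.1;0.072 0.063 0.004 0 0 -0.23 -0.1;0.0895 0.078 0.007 0 0 -0.271 -0.1"

```text
time: 20.85
ee_pos: [510.3, 442.7, 178.2]
tcp_rot: [[-0.989, 0.146, -0.002], [0.146, 0.989, -0.002], [0.002, -0.002, -1.0]]
wrist_force: [0.1, -0.7, -0.7]
width: 38.4
finger_force: 0.0
```

Emit:
play_rows:
  motion: "0 0 0 0 0 0 -0.1;0 0 0 0 0 0 -0.1;0 0 0 0 0 0 -0.1;0 0 0 0 0 0 -0.1"

```text
time: 21.18
ee_pos: [511.6, 441.1, 179.7]
tcp_rot: [[-0.988, 0.152, -0.0], [0.152, 0.988, -0.001], [0.0, -0.001, -1.0]]
wrist_force: [0.4, -0.2, 0.3]
width: 38.5
finger_force: 0.0
```

Run:
```python
from h import *; from rig import bot
import cv2
np.set_printoptions(precision=4,suppress=True)
s=bot.state(); print(s['time'],s['ee_pos'],s['width'],s['joint_pos'])
c=bot.calibration('wrist'); im=bot.get_image('wrist'); cv2.imwrite('pics/w11.png',im[:,:,::-1])
print('pred ends far,near',proj(c,[[580.5,431,9],[440.5,452,9]]))
g=im.max(2); m=((g<45)).astype(np.uint8); n,l,st,ce=cv2.connectedComponentsWithStats(m)
for i in range(1,n):
    if st[i,4]>60: print('dark',st[i],ce[i],ray(c,ce[i],8)[0])
e=cv2.Canny(cv2.GaussianBlur(im,(3,3),0),40,100)
L=cv2.HoughLinesP(e,1,np.pi/360,40,minLineLength=60,maxLineGap=8)
for q in L[:,0]:
    a,b=ray(c,[q[:2],q[2:]],8)[:,:2]
    if np.linalg.norm((a+b)/2-[510,442])<90: print(q,a,b)
go(510.5,441.5,2,171.4,s)
```

```text
21.1833 [511.6106 441.126  179.6605] 38.509854155994795 [-10.7631  49.3697 -68.2639  81.2687  45.771   79.7672   1.5366]
pred ends far,near [[324.6654 240.2442]
 [324.2117 100.2954]]
dark [ 86   0  42  20 432] [101.6412   6.2222] [336.5739 277.6622   8.    ]
dark [320 100  12  57 645] [325.5411 128.0527] [465.5398 449.4287   8.    ]
dark [   67   252   513   148 32109] [323.4854 353.6702] [730.3187 406.6373   8.    ]
dark [292 319  41  51 180] [316.0333 338.5778] [706.7001 401.3339   8.    ]
[0.0015 0.0006 0.2369] [-0.0008 -0.     -0.0018] mm 178 deg 0
```

The marker's cap shows up where predicted (column 325, rows 100–157). Descending.

Emit:
play_rows:
  motion: "0.001 0 0.05 0 0 0 -0.1;0.001 0 0.1 0 0 0 -0.1;0.001 0 0.14 0 0 0 -0.1;0.001 0 0.175 0 0 0 -0.1;0.001 0 0.2 0 0 0 -0.1"
  newtons: 25

```text
time: 21.65
ee_pos: [510.5, 440.3, 27.5]
tcp_rot: [[-0.988, 0.152, -0.001], [0.152, 0.988, -0.003], [0.001, -0.003, -1.0]]
wrist_force: [1.0, 0.3, 0.4]
width: 38.3
finger_force: 0.0
```

Emit:
play_rows:
  motion: "0 0 0.015 0 0 0 -0.1;0 0 0.028 0 0 0 -0.1;0 0 0.036 0 0 0 -0.1;0 0 0.036 0 0 0 -0.1;0 0 0.036 0 0 0 -0.1"

```text
time: 22.07
ee_pos: [510.5, 442.8, 4.2]
tcp_rot: [[-0.989, 0.15, 0.001], [0.15, 0.989, 0.001], [-0.001, 0.001, -1.0]]
wrist_force: [-0.6, -0.3, 0.2]
width: 38.4
finger_force: 0.0
```

Emit:
play_rows:
  motion: "0 0 0 0 0 0 -0.4;0 0 0 0 0 0 -1;0 0 0 0 0 0 -1;0 0 0 0 0 0 -1;0 0 0 0 0 0 -1"

```text
time: 22.48
ee_pos: [510.5, 443.1, 4.5]
tcp_rot: [[-0.989, 0.15, 0.001], [0.15, 0.989, 0.001], [-0.001, 0.001, -1.0]]
wrist_force: [-0.2, -1.2, 5.9]
width: 10.5
finger_force: 27.0
```

Emit:
play_rows:
  motion: "0 0 0 0 0 0 -1;0 0 0 0 0 0 -1;0 0 0 0 0 0 -1;0 0 0 0 0 0 -1"

```text
time: 22.82
ee_pos: [510.5, 443.1, 4.5]
tcp_rot: [[-0.989, 0.15, 0.001], [0.15, 0.989, 0.001], [-0.001, 0.001, -1.0]]
wrist_force: [-0.8, 0.0, 6.6]
width: 10.0
finger_force: 27.0
```

Emit:
play_rows:
  motion: "0 0 -0.04 0 0 0 -1;0 0 -0.09 0 0 0 -1;0 0 -0.14 0 0 0 -1;0 0 -0.18 0 0 0 -1;0 0 -0.18 0 0 0 -1"

```text
time: 23.23
ee_pos: [510.7, 445.6, 145.6]
tcp_rot: [[-0.989, 0.15, 0.005], [0.15, 0.989, 0.008], [-0.004, 0.008, -1.0]]
wrist_force: [-0.5, 0.4, 0.4]
width: 10.3
finger_force: 26.3
```

Emit:
play_rows:
  motion: "0 0 0 0 0 0 -1;0 0 0 0 0 0 -1;0 0 0 0 0 0 -1"

```text
time: 23.48
ee_pos: [510.1, 441.6, 136.7]
tcp_rot: [[-0.989, 0.15, -0.001], [0.15, 0.989, -0.002], [0.001, -0.002, -1.0]]
wrist_force: [-0.7, 0.0, 0.0]
width: 10.8
finger_force: 26.3
```

Run:
```python
from h import *; from rig import bot
import cv2
np.set_printoptions(precision=4,suppress=True)
s=bot.state(); print(s['time'],s['ee_pos'],s['width'],s['finger_force'])
c=bot.calibration('wrist'); im=bot.get_image('wrist'); cv2.imwrite('pics/w12.png',im[:,:,::-1])
R=np.array(s['tcp_rot']);p=s['ee_pos']
for k in (70,43): print(k,proj(c,p+R[:,0]*k-R[:,2]*6))
g=im.max(2); n,l,st,ce=cv2.connectedComponentsWithStats((g<45).astype(np.uint8))
for i in range(1,n):
    if st[i,4]>100: print('dark',st[i],ce[i])
T,p=go(570,320,140,176,s);T,p=go(627.2,200.2,140,188,R=T,p=p);T,p=go(627.2,200.2,23,188,R=T,p=p)
```

```text
23.4833 [510.0693 441.5719 136.746 ] 10.785348502500918 26.289031505584717
70 [[325.084  121.2113]]
43 [[324.9958 184.7859]]
dark [ 310  118   27  119 3002] [323.1719 176.7535]
dark [   77   250   493   150 32480] [323.2859 354.3603]
[-0.1033 -0.1483 -0.0041] [-0.0014 -0.0005 -0.0514] mm 136 deg 5
[-0.0872 -0.154   0.    ] [ 0.      0.     -0.1333] mm 133 deg 12
[0.    0.    0.156] [0. 0. 0.] mm 117 deg 0
```

Emit:
play_rows:
  motion: "-0.025 -0.035 0 0 0 0 -1;-0.05 -0.07 0 0 0 -0.02 -1;-0.075 -0.105 -0.004 0 0 -0.04 -1;-0.09 -0.13 -0.004 0 0 -0.051 -1;-0.103 -0.148 -0.004 0 0 -0.051 -1"

```text
time: 23.95
ee_pos: [571.0, 317.8, 139.6]
tcp_rot: [[-0.997, 0.072, -0.002], [0.072, 0.997, -0.002], [0.001, -0.002, -1.0]]
wrist_force: [0.1, 0.4, -0.3]
width: 10.5
finger_force: 26.3
```

Emit:
play_rows:
  motion: "-0.025 -0.045 0 0 0 -0.04 -1;-0.05 -0.09 0 0 0 -0.09 -1;-0.07 -0.12 0 0 0 -0.13 -1;-0.087 -0.154 0 0 0 -0.133 -1;-0.087 -0.154 0 0 0 -0.133 -1"

```text
time: 24.37
ee_pos: [630.0, 193.5, 138.5]
tcp_rot: [[-0.992, -0.129, -0.002], [-0.129, 0.992, -0.004], [0.002, -0.004, -1.0]]
wrist_force: [0.1, 0.0, -1.4]
width: 10.4
finger_force: 26.3
```

Emit:
play_rows:
  motion: "0 0 0 0 0 0 -1;0 0 0 0 0 0 -1;0 0 0 0 0 0 -1;0 0 0 0 0 0 -1"

```text
time: 24.7
ee_pos: [626.0, 202.9, 141.3]
tcp_rot: [[-0.99, -0.14, -0.0], [-0.14, 0.99, 0.0], [0.0, 0.0, -1.0]]
wrist_force: [-0.9, -0.3, -0.5]
width: 10.4
finger_force: 26.3
```

Run:
```python
from h import *; from rig import bot
np.set_printoptions(precision=4,suppress=True)
s=bot.state(); print(s['time'],s['ee_pos'],s['width'],s['finger_force'])
c=bot.calibration('wrist'); print(green(bot.get_image('wrist'),c))
go(627.2,200.2,23,188,s)
```

```text
24.7 [626.0308 202.879  141.2854] 10.401866514710926 26.29590153694153
(((628.5034790039062, 190.14637756347656), (70.68550109863281, 86.20905303955078), 96.1006851196289), ((628.396484375, 189.63645935058594), 47.59246063232422))
[-0.0011 -0.0038  0.1577] [ 0.0003 -0.0001  0.0008] mm 118 deg 0
```

Emit:
play_rows:
  motion: "-0.001 -0.003 0.03 0 0 0 -1;-0.001 -0.003 0.065 0 0 0 -1;-0.001 -0.003 0.1 0 0 0 -1;-0.001 -0.003 0.125 0 0 0 -1;-0.001 -0.003 0.14 0 0 0 -1"

```text
time: 25.17
ee_pos: [626.9, 199.2, 33.8]
tcp_rot: [[-0.99, -0.139, -0.002], [-0.139, 0.99, -0.001], [0.002, -0.001, -1.0]]
wrist_force: [-0.4, 0.9, -0.2]
width: 10.4
finger_force: 26.3
```

Emit:
play_rows:
  motion: "0 0 0.006 0 0 0 -1;0 0 0.012 0 0 0 -1;0 0 0.017 0 0 0 -1;0 0 0.017 0 0 0 -1;0 0 0.017 0 0 0 -1"

```text
time: 25.58
ee_pos: [628.3, 199.5, 24.4]
tcp_rot: [[-0.99, -0.138, 0.001], [-0.138, 0.99, 0.001], [-0.001, 0.0, -1.0]]
wrist_force: [-0.5, -0.4, -0.6]
width: 10.5
finger_force: 26.3
```

Emit:
play_rows:
  motion: "0 0 0 0 0 0 -1;0 0 0 0 0 0 -1;0 0 0 0 0 0 -1"

```text
time: 25.83
ee_pos: [628.1, 199.3, 24.1]
tcp_rot: [[-0.99, -0.138, 0.001], [-0.138, 0.99, 0.0], [-0.001, 0.0, -1.0]]
wrist_force: [-0.4, 0.6, -0.1]
width: 10.6
finger_force: 26.3
```

Emit:
play_rows:
  motion: "0 0 0.001 0 0 0 -1;0 0 0.002 0 0 0 -1;0 0 0.0025 0 0 0 -1;0 0 0.0025 0 0 0 -1;0 0 0.0025 0 0 0 -1"

```text
time: 26.25
ee_pos: [628.0, 199.3, 22.5]
tcp_rot: [[-0.99, -0.138, 0.001], [-0.138, 0.99, -0.0], [-0.001, -0.0, -1.0]]
wrist_force: [-1.3, -1.5, 5.7]
width: 10.4
finger_force: 27.0
```

Emit:
play_rows:
  motion: "0 0 0 0 0 0 -0.6;0 0 0 0 0 0 -0.3;0 0 0 0 0 0 -0.3;0 0 0 0 0 0 -0.3;0 0 0 0 0 0 -0.3"

```text
time: 26.67
ee_pos: [627.9, 199.2, 21.5]
tcp_rot: [[-0.99, -0.138, -0.0], [-0.138, 0.99, 0.0], [0.0, 0.0, -1.0]]
wrist_force: [-0.5, 0.6, -0.1]
width: 30.0
finger_force: 0.0
```

Emit:
play_rows:
  motion: "0 0 -0.02 0 0 0 -0.3;0 0 -0.06 0 0 0 -0.3;0 0 -0.11 0 0 0 -0.3;0 0 -0.16 0 0 0 -0.3;0 0 -0.2 0 0 0 -0.3"

```text
time: 27.08
ee_pos: [627.7, 200.2, 175.8]
tcp_rot: [[-0.99, -0.139, 0.002], [-0.139, 0.99, 0.002], [-0.002, 0.002, -1.0]]
wrist_force: [0.2, 0.4, -0.8]
width: 30.0
finger_force: 0.0
```

Emit:
play_rows:
  motion: "0.05 0 -0.02 0 0 0 -0.3;0.1 0 -0.04 0 0 0 -0.3;0.15 0 -0.06 0 0 0 -0.3;0.2 0 -0.06 0 0 0 -0.3;0.22 0 -0.06 0 0 0 -0.3"

```text
time: 27.5
ee_pos: [459.8, 176.8, 218.5]
tcp_rot: [[-0.99, -0.142, 0.001], [-0.142, 0.99, -0.002], [-0.001, -0.002, -1.0]]
wrist_force: [0.3, -0.5, -0.7]
width: 29.8
finger_force: 0.0
```

Emit:
play_rows:
  motion: "0 0 0 0 0 0 -0.3;0 0 0 0 0 0 -0.3;0 0 0 0 0 0 -0.3;0 0 0 0 0 0 -0.3;0 0 0 0 0 0 -0.3"

```text
time: 27.92
ee_pos: [465.2, 176.7, 216.5]
tcp_rot: [[-0.991, -0.137, -0.001], [-0.137, 0.991, 0.001], [0.001, 0.001, -1.0]]
wrist_force: [1.2, -0.5, 0.1]
width: 29.6
finger_force: 0.0
```

Run:
```python
from h import *; from rig import bot
import cv2
np.set_printoptions(precision=1,suppress=True)
s=bot.state(); print(s['time'],s['ee_pos'],s['width'],s['wrist_force'])
old=cv2.imread('pics/top0.png')[:,:,::-1]; im=bot.get_image('top'); cv2.imwrite('pics/tend.png',im[:,:,::-1]); c=bot.calibration('top')
def comps(m,z,lo,n):
    k,l,st,ce=cv2.connectedComponentsWithStats(m.astype(np.uint8))
    for i in range(1,k):
        if st[i,4]>=lo:
            P=ray(c,ce[i],z)[0]
            if 250<P[0]<800 and -50<P[1]<650: print(n,st[i],ce[i],P[:2])
h=cv2.cvtColor(im,cv2.COLOR_RGB2HSV); roi=np.zeros(im.shape[:2],bool); roi[100:300,190:460]=1
comps((h[...,0]>110)&(h[...,0]<130)&(h[...,1]>150)&roi,110,60,'blue@110')
comps((h[...,0]>45)&(h[...,0]<75)&(h[...,1]>80)&roi,18,40,'green@18')
comps((im.max(2)<35)&roi,28,15,'dark@28')
# scenes differences where bystanders lie
for n,(x,y) in dict(conical=(368,118),forceps=(264,265)).items():
    d=cv2.absdiff(im,np.ascontiguousarray(old))[y-14:y+14,x-28:x+28].max(2); print(n,'changed px',(d>30).sum())
```

```text
27.9167 [465.2 176.7 216.5] 29.616629546348033 [ 1.2 -0.5  0.1]
blue@110 [235 219  18  17 224] [243.3 226.9] [437.8 523.2]
blue@110 [199 275  18  17 243] [207.9 283.2] [309.9 603.6]
green@18 [375 139  16  34 115] [384.7 154.9] [628.2 169.9]
green@18 [355 140  20  34 143] [362.  158.6] [619.1 229.7]
dark@28 [ 374  131   86   87 1948] [416.3 195.6] [517.3  94.4]
dark@28 [374 163   6  19  59] [376.4 172. ] [580.7 194.8]
dark@28 [449 199  11   6  25] [454.9 201.4] [500.5  -4.4]
conical changed px 3
forceps changed px 0
```

Run:
```python
from h import *; from rig import bot
import cv2
np.set_printoptions(precision=1,suppress=True)
im=bot.get_image('scene'); c=bot.calibration('scene'); h=cv2.cvtColor(im,cv2.COLOR_RGB2HSV)
k,l,st,ce=cv2.connectedComponentsWithStats(((h[...,0]>110)&(h[...,0]<130)&(h[...,1]>150)).astype(np.uint8))
for i in range(1,k):
    if st[i,4]>60: print(st[i],ce[i],ray(c,ce[i],97)[0])
q=proj(c,[[528,60,110],[528,60,0]]);print('bottle expected',q)
```

```text
[285  55  16  15 118] [292.2  59.6] [1282.4    1.2   97. ]
[236  88  17   8  96] [244.1  91. ] [1103.   286.3   97. ]
[307  90  17   8 102] [315.3  93.7] [946.6  85.8  97. ]
[394 141  15   8  92] [401.5 144.5] [536.   49.5  97. ]
[232 278  24  19 171] [242.3 288.2] [317.3 605.   97. ]
bottle expected [[401.1 142.9]
 [396.2 175.4]]
```

The bottle cap sits at (401,144), against an expected (401,143), so it is still standing where I put it. Everything checks out, so I'm handing in.

```bash
python3 -c "
from rig import bot
print(bot.finish_job())"
```

```text
the job is handed in; nothing more can be done
None
```

I set out the labelling place and handed the job in at about 28 s; no verdict came back. By my measurements, the roll is midway in the gap with the marker across it, the bottle is upright before the rack, the timer is on the carton, and the blue-capped tube and forceps have not moved.

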